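# Seat the round-bottomed desk speaker in the charging cradle that fits it

### The arm

A 7-joint arm with a two-finger parallel gripper is mounted at the origin on the work surface; the furniture and walls round the work are solid. World frame = base frame: x ahead of the robot, y to its left, z up, the work surface at z = 0. Lengths are in m, angles in degrees, forces in N, time in s.
With the tool pointing down it reaches from about 0.35 to 0.9 m from the base axis. Payload 7.2 kg.
Tool frame: the origin (TCP) lies at the very end of the fingers, on their centre line; the grasp point (between the pads) lies 19 mm behind it; z points along the fingers, y is the line along which they close (so a half turn about z gives the same grasp; the last joint's range is limited). The gripper opens to 85 mm and grips with 20 to 120 N. Pads are 22 mm wide; open, the fingers measure 114 mm over their backs; the gripper's body (76 mm by 85 mm) begins 54 mm behind the grasp point. The pads swing forward as they close: fully open they stand 13 mm farther back than shut.
Start: joints at [72.926, 23.554, -0.728, 91.456, 0.321, 64.991, -4.71], TCP at [0.142, -0.609, 0.231] pointing down, gripper open.
Joint ranges: [-169.25, 169.25], [-16.82, 113.86], [-84.01, 82.57], [7.8, 145.47], [-59.2, 239.2], [7.22, 106.19], [-163.78, 163.78]. Speed limits (degrees/s): [136.94, 136.94, 172.46, 172.46, 180, 180, 180].

### API

Orientations are given as a 3x3 rotation matrix whose columns are the frame's x, y, z axes.
In Python, from rig import manip gives the robot as it stands.
- The arm moves only by the tool step_arm, never from a script. Its argument "commands" is a list of rows, each a list of 4 numbers: the shift along the tool's x, y, z in cm, then the turn about the tool's z in rad. A call has exactly 10 rows; each row is the pose to reach, as a shift and turn from the pose commanded when the call began, along the tool's axes at that moment; what a row does not reach only later rows make up. A row lasts 1/8 s, in which the tool goes at most 62.5 mm and 10.7 degrees, less where a joint would pass 70% of its speed; a pose out of reach is approached as far as the arm can. A call with a gripper value outside its range is refused whole. "claw" is the finger opening in cm, from 0 to 8.54, set as the call begins (left out, the last holds). The fingers move at their own pace and stop on an object; "newtons" is the grip in N (left out, the last holds). Time passes only in rows, so rows that repeat a pose let the fingers close, or fill a call up. It gives the time, the measured TCP pose, the force, the opening and the grip force at its end, in the units of the state.
- manip.read_state(): the state, without advancing time (a new reading comes with each control period).
- manip.read_camera(name): name is "scene" or "top"; returns (picture, depth): 400x640x3 uint8, blue, green, red; 400x640 float32, m along the optical axis (not along the pixel's ray), 0 where there is no reading.
- manip.calibration(name): a dict with "fovy" (degrees; the focal length in pixels is half the picture's height over the tangent of half this angle, whatever the lens; pixels are square), "cx", "cy" (the principal point, pixels), "k1" (the pictures are not rectified: a ray, as slopes to the right and down, at radius r is drawn at 1 + k1 r^2 times it, then the intrinsics apply), "R" (3x3) and "t" (3): a world point X has camera coordinates R X + t. Camera axes: x right, y down, z forward; pixel columns grow to the right and rows downward; lengths in m; the calibration is good to about 2 mm. A picture is of the moment at which its call begins. calibration takes no time and is no camera call.
- manip.close_job(): hands the job in; it is judged then, once.
The state is a dict: "t": time; "joint_positions": joint angles; "qd": joint speeds; "joint_torque": joint torques, N m; "tool_pos": TCP position; "tool_rot": TCP orientation; "wrist_force": force on the tool from outside, world axes, zero at the start; "ft_torque": the same for the moment, N m; "opening": finger opening in m; "gripper_force": force on a finger pad.
Only numpy, scipy, OpenCV 4.12 (cv2) and the standard library are available. Lean on these libraries where they do the work, as an engineer would, in place of code of your own. Each camera call takes 0.05 s, during which the arm holds its last target. There are 200 camera calls.

### The job

The little wooden desk speaker with the rounded brass foot needs charging. Of the three turned wooden cradles, pick the one whose bowl fits its foot (the middle size) and set the speaker in it, standing upright and fully seated in the bowl, then let go.

Things in the scene. Friction and masses are not known exactly. Their poses are not given: they have to be found in the camera images.
- speaker: Cordless desk speaker: an upright dark-wood barrel 50 mm in diameter, 80 mm tall overall, 0.28 to 0.45 kg, weighted low, dark disc on top. Its rounded brass foot, the lowest 17 mm, narrows at 45 degrees to a blunt nose with a 16 mm wide flat. Starts standing on the desk. Origin at the centre of the flat underside, z up; the straight barrel runs from z = 18 to 74 mm. Round: grip at any yaw.
- cradle_medium: The cradle that fits the speaker: a turned dark-wood stand, fixed to the desk, 80 mm wide round foot and a smooth, slippery conical bowl with 45 degree walls and a thin brass rim; the mouth is 60 mm wide inside and 34 mm above the desk, the bowl 23 mm deep. Origin at the centre of its underside on the desk, z up. With the speaker fully seated, the speaker's underside is about 13 mm above the desk, on the cradle's axis; the sloping wall guides the foot to the centre.
- cradle_small: Bystander of the same style, fixed to the desk: 60 mm wide foot, bowl mouth only 34 mm wide inside, 34 mm above the desk. Too small. Origin at the centre of its underside.
- cradle_large: Bystander of the same style, fixed to the desk: 92 mm wide foot, bowl mouth 88 mm wide inside with a broad 48 mm floor, 34 mm above the desk. Too big. Origin at the centre of its underside.
Mind the look-alikes: they are no part of the job. What is shaped like the speaker but blue, purple or turquoise is not meant.

How it is judged:
By the outcome, as a careful person would: the job done as asked, in the order asked, and still so for the second after the job is handed in, with the robot touching nothing.
It also fails if it takes over 32 s, if anything falls off the work surface, if the arm or the gripper's body presses on something with over 40 N, if the wrist force passes 120 N, or if a joint passes its speed limit or range.

## Working session

There is one attempt and no reset: what is moved stays moved. The work goes in short steps, Python scripts to look and compute and a tool call to move; the robot and the scene stay as the last step left them, time stands still between calls to the robot, and variables do not carry over. Pictures are saved under pics/ and viewed, at most 10 in all, crops included, and the job is handed in when it is done.

Besides the shell and the picture viewer there is one more tool, called after "Call:" in YAML: its name, and indented under it one key for each argument. step_arm: Moves the arm, as the interface text tells. Its arguments: {"type":"object","properties":{"commands":{"type":"array","items":{"type":"array","items":{"type":"number"}}},"claw":{"type":"number"},"newtons":{"type":"number"}},"required":["commands"]}

```bash
mkdir -p pics
cat > h.py <<'E'
import numpy as np, cv2
from rig import manip
def proj_inv(name,px,z):
    c=manip.calibration(name); f=200/np.tan(np.radians(c["fovy"]/2))
    d=np.array([(px[0]-c["cx"])/f,(px[1]-c["cy"])/f]); u=d.copy()
    for _ in range(20): u=d/(1+c["k1"]*(u@u))
    R=np.array(c["R"]);t=np.array(c["t"]); o=-R.T@t; r=R.T@np.array([u[0],u[1],1])
    return o+r*(z-o[2])/r[2]
def pix(name,X):
    c=manip.calibration(name); f=200/np.tan(np.radians(c["fovy"]/2))
    p=np.array(c["R"])@X+np.array(c["t"]); u=p[:2]/p[2]; u=u*(1+c["k1"]*(u@u)); return u*f+[c["cx"],c["cy"]]
def shift(target):
    s=manip.read_state(); R=np.array(s["tool_rot"]); return R.T@(np.array(target)-np.array(s["tool_pos"]))*100
E
python3 - <<'E'
from h import *
for n in("scene","top"):
    p,d=manip.read_camera(n); cv2.imwrite(f"pics/{n}0.png",p); np.save(f"{n}.npy",d)
    c=manip.calibration(n); print(n,-np.array(c["R"]).T@np.array(c["t"]),c["R"],c["fovy"],c["k1"])
s=manip.read_state();print(s["t"],s["tool_rot"],s["tool_pos"])
E
```

```text
scene [-0.05198245  0.61094     0.80537051] [[-7.93263935e-01 -6.08877724e-01 -4.95461217e-04]
 [-4.23469013e-01  5.52292301e-01 -7.18085795e-01]
 [ 4.37500084e-01 -5.69421751e-01 -6.95954414e-01]] 48.79137331757367 -0.060612215852825495
top [0.37448668 0.0128526  0.9111402 ] [[-0.01510168 -0.99987785 -0.00402704]
 [-0.9975061   0.01534332 -0.06889245]
 [ 0.06894583  0.00297661 -0.99761596]] 57.534773390801334 -0.036651762849522915
0.1 [[ 9.73692537e-01  2.27865413e-01 -4.44559945e-04]
 [ 2.27865820e-01 -9.73691505e-01  1.42174542e-03]
 [-1.08897634e-04 -1.48564293e-03 -9.99998891e-01]] [ 0.14223603 -0.6081408   0.2305199 ]
```

View pics/top0.png

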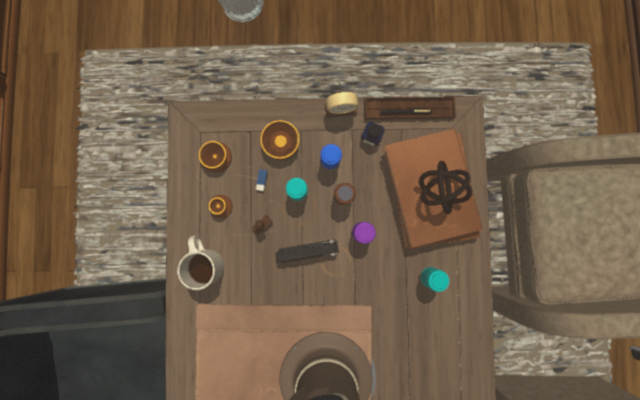

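View pics/scene0.png

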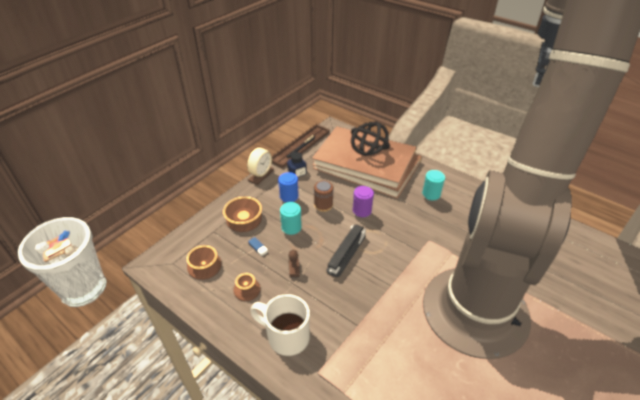

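The top view shows the speaker at about (345,193), the medium cradle at (214,155), the large one at (280,140) and the small one at (219,205). Blue, turquoise and purple look-alikes stand around the speaker. I'll measure the positions next.

Run:
```python
from h import *
p=cv2.imread("pics/top0.png"); d=np.load("top.npy"); hsv=cv2.cvtColor(p,cv2.COLOR_BGR2HSV)
def at(n,px,z): return proj_inv(n,px,z).round(4)
# cradles: saturated orange rims
m=((hsv[...,0]>8)&(hsv[...,0]<25)&(hsv[...,1]>150)&(hsv[...,2]>70)).astype(np.uint8)
for n,(x,y,r) in dict(med=(214,155,24),large=(280,140,26),small=(219,205,16)).items():
    mm=np.zeros_like(m); cv2.circle(mm,(x,y),r,1,-1); mm&=m
    pts=cv2.findNonZero(mm); (c,R)=cv2.minEnclosingCircle(pts); e=cv2.fitEllipse(cv2.convexHull(pts))
    print(n,c,R,e,at("top",e[0],.034))
# look-alikes & speaker: depth height map
c=manip.calibration("top"); f=200/np.tan(np.radians(c["fovy"]/2))
V,U=np.mgrid[:400,:640]; P=np.stack([(U-c["cx"])/f*d,(V-c["cy"])/f*d,d],-1)
W=(P-np.array(c["t"]))@np.array(c["R"])
top=((W[...,2]>.07)&(W[...,2]<.09)).astype(np.uint8)
k,l,s,ce=cv2.connectedComponentsWithStats(top)
for i in range(1,k):
    if 60<s[i,4]<3000 : print(s[i],ce[i].round(1),at("top",ce[i],.08))
big=cv2.resize(p[90:290,150:480],None,fx=2.4,fy=2.4,interpolation=cv2.INTER_CUBIC); cv2.imwrite("pics/crop1.png",big)
```

```text
med (214.0, 155.0) 15.524274826049805 ((213.5251922607422, 154.5366668701172), (27.208467483520508, 31.049400329589844), 85.8091812133789) [0.5489 0.2648 0.034 ]
large (279.5, 139.43333435058594) 19.593578338623047 ((279.53179931640625, 139.27992248535156), (38.56513214111328, 39.022865295410156), 75.68466186523438) [0.5838 0.1028 0.034 ]
small (219.210693359375, 205.5188751220703) 10.800124168395996 ((219.21131896972656, 205.37667846679688), (19.392147064208984, 22.07246208190918), 90.00102233886719) [0.4241 0.2503 0.034 ]
[329  92  28  15 332] [342.7  98.6] [ 0.6671 -0.0503  0.08  ]
[321 144  21  22 359] [331.1 154.4] [ 0.5354 -0.0206  0.08  ]
[286 178  22  21 366] [296.3 188.1] [0.4586 0.0604 0.08  ]
[418 180  10  21 105] [422.5 189.3] [ 0.4513 -0.229   0.08  ]
[335 183  21  22 367] [344.9 193.2] [ 0.445  -0.0507  0.08  ]
[448 196  18  16  99] [455.5 202. ] [ 0.4209 -0.3042  0.08  ]
[354 222  22  22 377] [364.7 232.5] [ 0.3548 -0.0939  0.08  ]
[178 238  39  52 408] [195.2 264.5] [0.2878 0.2927 0.08  ]
[427 269  23  23 395] [437.9 279.9] [ 0.245  -0.2573  0.08  ]
[295 359  63  34 310] [325.  368.7] [0.0526 0.0014 0.08  ]
```

View pics/crop1.png

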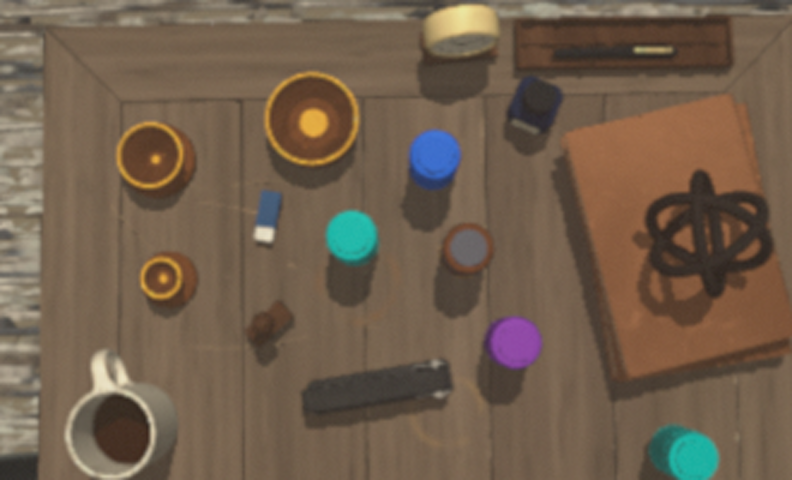

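The crop confirms the identities: grey disc with wooden ring (speaker) at crop (468,247), medium bowl at (151,155). I'll refine the rim fit and check how much clearance the path has.

Run:
```python
from h import *
def rim(n,x0,y0,r):
    p=cv2.imread(f"pics/{n}0.png"); g=cv2.resize(p,None,fx=4,fy=4,interpolation=cv2.INTER_CUBIC); h=cv2.cvtColor(g,cv2.COLOR_BGR2HSV)
    m=((h[...,0]>10)&(h[...,0]<28)&(h[...,1]>140)&(h[...,2]>135)).astype(np.uint8)
    mm=np.zeros_like(m); cv2.circle(mm,(x0*4,y0*4),r*4,1,-1); mm&=m
    e=cv2.fitEllipse(cv2.convexHull(cv2.findNonZero(mm))); c=(np.array(e[0])-1.5)/4
    print(n,c,np.array(e[1])/4,proj_inv(n,c,.034).round(4))
rim("top",214,155,20); rim("scene",203,258,18)
d=np.load("top.npy");c=manip.calibration("top"); f=200/np.tan(np.radians(c["fovy"]/2))
V,U=np.mgrid[:400,:640]; P=np.stack([(U-c["cx"])/f*d,(V-c["cy"])/f*d,d],-1)
W=(P-np.array(c["t"]))@np.array(c["R"])
print("book area max z",W[120:260,380:490,2].max(), "clutter",W[130:260,240:380,2].max())
print(pix("scene",np.array([.445,-.0507,.08])))
for t in([.446,-.051,.20],[.446,-.051,.13],[.446,-.051,.033]): print(shift(t).round(2))
```

```text
top [212.09994507 154.14358521] [27.38044167 28.70109749] [0.5499 0.2683 0.034 ]Traceback (most recent call last):
  File "<stdin>", line 8, in <module>
  File "<stdin>", line 6, in rim
cv2.error: OpenCV(4.12.0) /io/opencv/modules/imgproc/src/convhull.cpp:143: error: (-215:Assertion failed) total >= 0 && (depth == CV_32F || depth == CV_32S) in function 'convexHull'
```

Run:
```python
from h import *
d=np.load("top.npy");c=manip.calibration("top"); f=200/np.tan(np.radians(c["fovy"]/2))
V,U=np.mgrid[:400,:640]; P=np.stack([(U-c["cx"])/f*d,(V-c["cy"])/f*d,d],-1)
W=(P-np.array(c["t"]))@np.array(c["R"])
print("book area max z",W[120:260,380:490,2].max(), "clutter",W[130:260,240:380,2].max())
print(pix("scene",np.array([.445,-.0507,.08])))
for t in([.446,-.051,.20],[.446,-.051,.13],[.446,-.051,.033]): print(shift(t).round(2))
```

```text
book area max z 0.9111402026626864 clutter 0.9111402026626864
[323.22738395 185.60431248]
[ 42.27 -47.32   3.12]
[ 42.27 -47.31  10.12]
[ 42.27 -47.3   19.82]
```

Call:
step_arm:
  commands:
    - [4,-4.5,0,-0.06]
    - [8.5,-9.5,0,-0.12]
    - [13,-14.5,0,-0.2]
    - [17.5,-19.5,0,-0.28]
    - [22,-24.5,0,-0.36]
    - [26.5,-29.5,0,-0.44]
    - [31,-34.5,0,-0.52]
    - [35,-39.2,0,-0.58]
    - [39,-43.5,0,-0.64]
    - [42.3,-47.3,1,-0.64]
  claw: 8.5
  newtons: 50

```text
t: 1.35
tool_pos: [0.4416, -0.061, 0.2234]
tool_rot: [[0.645, 0.764, 0.002], [0.764, -0.645, -0.001], [0.001, 0.002, -1.0]]
wrist_force: [1.3, -1.2, 0.4]
opening: 0.085
gripper_force: 0.0
```

Run:
```python
from h import *
for n in("scene","top"):
    p,d=manip.read_camera(n); cv2.imwrite(f"pics/{n}1.png",p)
s=manip.read_state();print(s["t"],np.round(s["tool_rot"],3),s["tool_pos"],s["opening"],s["joint_positions"],s["wrist_force"])
print(shift([.446,-.051,.033]).round(2))
```

```text
1.45 [[ 0.638  0.77   0.001]
 [ 0.77  -0.638  0.003]
 [ 0.003 -0.001 -1.   ]] [ 0.44254074 -0.0559876   0.22265018] 0.08566493417924267 [ 30.7898906    9.01892178 -32.58561054 113.99032906   5.48204315
  58.44552683 -43.99618941] [ 0.37105505 -1.53560314 -0.44903182]
[ 0.55 -0.03 18.97]
```

View pics/scene1.png

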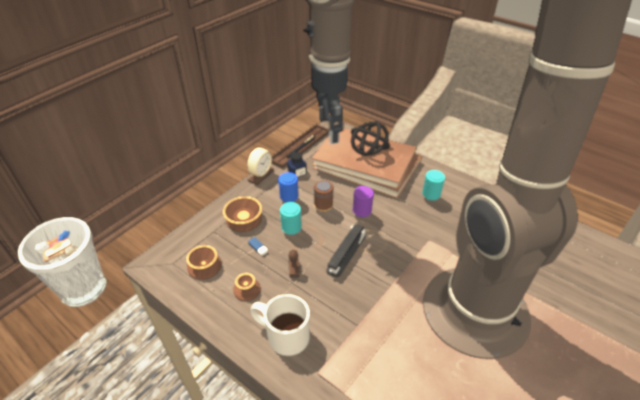

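The scene view shows the gripper at (330,120), settling above the speaker at (323,190); nothing has been disturbed. Next I descend.

Call:
step_arm:
  commands:
    - [0,0,2,0]
    - [0,0,5,0]
    - [0,0,8,0]
    - [0,0,11,0]
    - [0,0,11.5,0]
    - [0,0,11.5,0]
    - [0,0,11.5,0]
    - [0,0,11.5,0]
    - [0,0,11.5,0]
    - [0,0,11.5,0]

```text
t: 2.7
tool_pos: [0.4407, -0.0627, 0.1082]
tool_rot: [[0.645, 0.764, 0.0], [0.764, -0.645, -0.0], [0.0, 0.0, -1.0]]
wrist_force: [0.7, 0.1, -0.5]
opening: 0.0848
gripper_force: 0.0
```

Run:
```python
from h import *
for n in("scene","top"):
    p,d=manip.read_camera(n); cv2.imwrite(f"pics/{n}2.png",p)
p=cv2.imread("pics/scene2.png"); cv2.imwrite("pics/crop2.png",cv2.resize(p[100:240,240:420],None,fx=4,fy=4,interpolation=cv2.INTER_CUBIC))
s=manip.read_state();print(s["t"],s["tool_pos"])
print(shift([.446,-.051,.033]).round(2), pix("scene",np.array(s["tool_pos"])))
```

```text
2.8 [ 0.44063274 -0.06261227  0.10804863]
[ 1.23 -0.34  7.5 ] [327.62675541 175.19959454]
```

View pics/crop2.png

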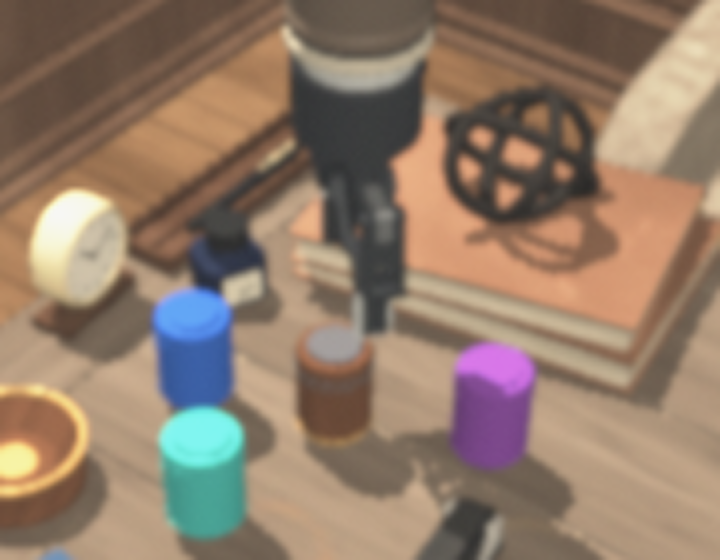

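The crop shows the fingers just behind and above the speaker, whose disc is at scene (324,186) and matches the top-view estimate. The tool is 12 mm short, so I'll correct that, descend and grip.

Call:
step_arm:
  commands:
    - [0.6,-0.2,0,0]
    - [1.2,-0.35,0,0]
    - [1.2,-0.35,0,0]
    - [1.2,-0.35,1.5,0]
    - [1.2,-0.35,3.5,0]
    - [1.2,-0.35,5.5,0]
    - [1.2,-0.35,7,0]
    - [1.2,-0.35,7.5,0]
    - [1.2,-0.35,7.5,0]
    - [1.2,-0.35,7.5,0]

```text
t: 4.05
tool_pos: [0.4461, -0.0512, 0.0334]
tool_rot: [[0.645, 0.764, 0.001], [0.764, -0.645, -0.0], [0.0, 0.001, -1.0]]
wrist_force: [-0.0, -0.7, 0.6]
opening: 0.0849
gripper_force: 0.0
```

Call:
step_arm:
  commands:
    - [0,0,0,0]
    - [0,0,0,0]
    - [0,0,0,0]
    - [0,0,0,0]
    - [0,0,0,0]
    - [0,0,0,0]
    - [0,0,0,0]
    - [0,0,0,0]
    - [0,0,0,0]
    - [0,0,0,0]
  claw: 4.0
  newtons: 50

```text
t: 5.3
tool_pos: [0.4459, -0.0512, 0.0334]
tool_rot: [[0.645, 0.764, 0.001], [0.764, -0.645, -0.0], [0.0, 0.001, -1.0]]
wrist_force: [-1.9, 0.1, 4.9]
opening: 0.0487
gripper_force: 50.7
```

Call:
step_arm:
  commands:
    - [0,0,-0.5,0]
    - [0,0,-1.5,0]
    - [0,0,-3,0]
    - [0,0,-5,0]
    - [0,0,-7,0]
    - [0,0,-9,0]
    - [0,0,-10.5,0]
    - [0,0,-11.5,0]
    - [0,0,-12,0]
    - [0,0,-12,0]

```text
t: 6.55
tool_pos: [0.4456, -0.0512, 0.153]
tool_rot: [[0.645, 0.764, -0.0], [0.764, -0.645, -0.0], [-0.0, 0.0, -1.0]]
wrist_force: [0.0, -0.6, -3.3]
opening: 0.0484
gripper_force: 52.2
```

Call:
step_arm:
  commands:
    - [1.5,-0.6,0,0]
    - [4.5,-1.8,0,0]
    - [9,-3.6,0,0]
    - [13.5,-5.4,0,0]
    - [18,-7.3,0,0]
    - [22.5,-9.1,0,0]
    - [26.5,-10.7,0,0]
    - [29.5,-11.9,0,0]
    - [31.1,-12.6,0,0]
    - [31.1,-12.6,0,0]

```text
t: 7.8
tool_pos: [0.5494, 0.2685, 0.1521]
tool_rot: [[0.644, 0.765, -0.002], [0.765, -0.644, -0.0], [-0.001, -0.001, -1.0]]
wrist_force: [0.4, -0.3, -2.4]
opening: 0.0487
gripper_force: 52.2
```

Run:
```python
from h import *
for n in("scene","top"):
    p,d=manip.read_camera(n); cv2.imwrite(f"pics/{n}3.png",p)
a=cv2.imread("pics/scene3.png")[170:300,120:300]; b=cv2.imread("pics/top3.png")[90:220,150:330]
cv2.imwrite("pics/crop3.png",cv2.resize(np.hstack([a,b]),None,fx=2.2,fy=2.2,interpolation=cv2.INTER_CUBIC))
s=manip.read_state();print(s["t"],s["tool_pos"],s["opening"],s["gripper_force"],s["wrist_force"])
print(shift([.55,.268,.046]).round(2))
print("rim centre expected scene",pix("scene",np.array([.55,.268,.034])))
```

```text
7.9 [0.54969916 0.26629093 0.15231176] 0.0486860503182311 52.22509358078241 [ 0.60862199 -0.84778939 -3.30185365]
[ 0.17 -0.09 10.63]
rim centre expected scene [201.36477548 255.9646554 ]
```

View pics/crop3.png

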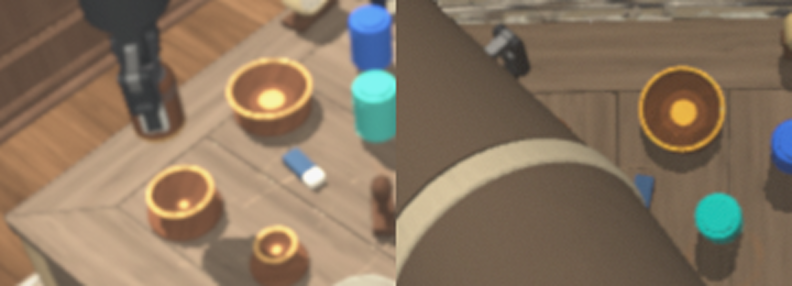

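The speaker hangs upright in the gripper over the desk corner. The medium rim is centred at scene (202.5,255), within 1 px of the prediction. I'll lower it to just above the seat.

Call:
step_arm:
  commands:
    - [0,0,1,0]
    - [0,0,3,0]
    - [0,0,5,0]
    - [0,0,6.5,0]
    - [0,0,7.8,0]
    - [0,0,8.6,0]
    - [0,0,9.2,0]
    - [0,0,9.7,0]
    - [0,0,10,0]
    - [0,0,10,0]

```text
t: 9.15
tool_pos: [0.55, 0.2677, 0.053]
tool_rot: [[0.645, 0.764, 0.0], [0.764, -0.645, -0.0], [0.0, 0.0, -1.0]]
wrist_force: [0.7, 0.2, -2.9]
opening: 0.0489
gripper_force: 52.3
```

Run:
```python
from h import *
for n in("scene",):
    p,d=manip.read_camera(n); cv2.imwrite(f"pics/{n}4.png",p)
cv2.imwrite("pics/crop4.png",cv2.resize(p[170:310,120:300],None,fx=4,fy=4,interpolation=cv2.INTER_CUBIC))
s=manip.read_state();print(s["t"],s["tool_pos"],s["opening"],s["gripper_force"],s["wrist_force"],s["ft_torque"])
print(shift([.55,.2665,.046]).round(2))
```

```text
9.2 [0.55007993 0.2678048  0.05310492] 0.048887386356738324 52.25384666584432 [ 0.20029546 -0.21343308 -2.90593919] [-0.00813339  0.03526691  0.01456944]
[-0.11  0.08  0.71]
```

View pics/crop4.png

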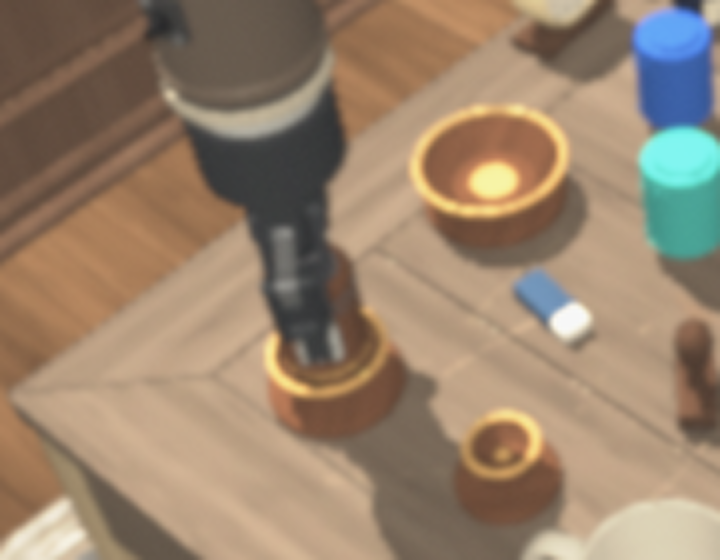

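The speaker foot is inside the medium bowl (rim centre at crop (328,350)), roughly centred and not touching yet. I'll lower it the last few millimetres.

Call:
step_arm:
  commands:
    - [-0.1,0.1,0.1,0]
    - [-0.1,0.1,0.2,0]
    - [-0.1,0.1,0.3,0]
    - [-0.1,0.1,0.4,0]
    - [-0.1,0.1,0.45,0]
    - [-0.1,0.1,0.5,0]
    - [-0.1,0.1,0.55,0]
    - [-0.1,0.1,0.55,0]
    - [-0.1,0.1,0.55,0]
    - [-0.1,0.1,0.55,0]

```text
t: 10.45
tool_pos: [0.5501, 0.2669, 0.0477]
tool_rot: [[0.645, 0.764, 0.0], [0.764, -0.645, 0.001], [0.001, -0.0, -1.0]]
wrist_force: [0.2, 1.9, 0.6]
opening: 0.0485
gripper_force: 52.4
```

The wall is pushing gently toward +y, so I'll shift about 1 mm that way and finish seating.

Call:
step_arm:
  commands:
    - [0.08,-0.06,0,0]
    - [0.08,-0.06,0.05,0]
    - [0.08,-0.06,0.1,0]
    - [0.08,-0.06,0.12,0]
    - [0.08,-0.06,0.12,0]
    - [0.08,-0.06,0.12,0]
    - [0.08,-0.06,0.12,0]
    - [0.08,-0.06,0.12,0]
    - [0.08,-0.06,0.12,0]
    - [0.08,-0.06,0.12,0]

```text
t: 11.7
tool_pos: [0.5499, 0.268, 0.0468]
tool_rot: [[0.645, 0.764, 0.0], [0.764, -0.645, 0.001], [0.001, -0.0, -1.0]]
wrist_force: [-4.3, 3.6, 5.6]
opening: 0.0487
gripper_force: 53.0
```

Call:
step_arm:
  commands:
    - [0,0,0,0]
    - [0,0,0,0]
    - [0,0,0,0]
    - [0,0,0,0]
    - [0,0,0,0]
    - [0,0,0,0]
    - [0,0,0,0]
    - [0,0,0,0]
    - [0,0,0,0]
    - [0,0,0,0]
  claw: 5.6

```text
t: 12.95
tool_pos: [0.5502, 0.2674, 0.0463]
tool_rot: [[0.645, 0.764, 0.0], [0.764, -0.645, -0.0], [0.0, 0.0, -1.0]]
wrist_force: [-0.5, 0.9, -0.6]
opening: 0.0562
gripper_force: 0.0
```

Call:
step_arm:
  commands:
    - [0,0,0,0]
    - [0,0,0,0]
    - [0,0,0,0]
    - [0,0,0,0]
    - [0,0,-1,0]
    - [0,0,-3,0]
    - [0,0,-6,0]
    - [0,0,-10,0]
    - [0,0,-14,0]
    - [0,0,-14,0]
  claw: 8.5

```text
t: 14.2
tool_pos: [0.5519, 0.2689, 0.1915]
tool_rot: [[0.645, 0.764, 0.007], [0.764, -0.645, 0.003], [0.007, 0.003, -1.0]]
wrist_force: [0.9, 0.3, -0.7]
opening: 0.0848
gripper_force: 0.0
```

Call:
step_arm:
  commands:
    - [-3,1,0,0]
    - [-7,3,0,0]
    - [-11,4,0,0]
    - [-15,6,0,0]
    - [-19,7,0,0]
    - [-23,9,0,0]
    - [-27,11,0,0]
    - [-30,12,0,0]
    - [-31,12.5,0,0]
    - [-31,12.5,0,0]

```text
t: 15.45
tool_pos: [0.4459, -0.0502, 0.1865]
tool_rot: [[0.646, 0.764, 0.0], [0.764, -0.646, -0.0], [0.0, 0.0, -1.0]]
wrist_force: [0.1, 0.3, 0.1]
opening: 0.085
gripper_force: 0.0
```

Run:
```python
from h import *
im=[]
for n in("scene","top"):
    p,d=manip.read_camera(n); cv2.imwrite(f"pics/{n}5.png",p); im.append(p)
    print(n,"expected top disc",pix(n,np.array([.55,.268,.093])),"rim",pix(n,np.array([.55,.268,.034])))
cv2.imwrite("pics/crop5.png",cv2.resize(np.hstack([im[0][190:300,150:260],im[1][100:210,160:270]]),None,fx=3.6,fy=3.6,interpolation=cv2.INTER_CUBIC))
c=manip.calibration("top"); f=200/np.tan(np.radians(c["fovy"]/2))
V,U=np.mgrid[:400,:640]; P=np.stack([(U-c["cx"])/f*d,(V-c["cy"])/f*d,d],-1)
W=(P-np.array(c["t"]))@np.array(c["R"])
m=np.hypot(W[...,0]-.55,W[...,1]-.268)<.035; m&=(W[...,2]>.07)&(W[...,2]<.12)
print(m.sum(),np.median(W[m],0),W[m][:,2].std())
A=np.c_[W[m][:,:2],np.ones(m.sum())]; print("tilt slopes",np.linalg.lstsq(A,W[m][:,2],rcond=None)[0][:2])
print(manip.read_state()["t"])
```

```text
scene expected top disc [196.25785666 238.56897623] rim [201.36477548 255.9646554 ]
top expected top disc [204.8203897  149.13805282] rim [212.238362  154.1022972]
413 [0.54707343 0.26434862 0.0919763 ] 0.00511259791938518
tilt slopes [0.09565347 0.15466521]
15.55
```

View pics/crop5.png

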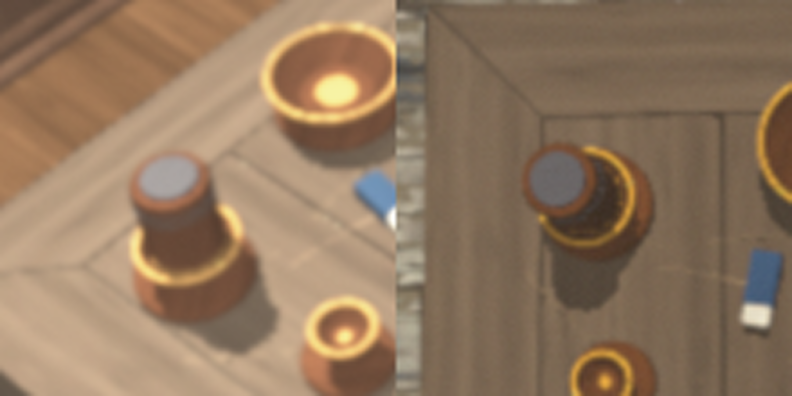

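The speaker sits in the medium cradle with its disc at scene (196.7,239.4) and top (204.7,150), within 1 px of where an upright seated speaker should appear. The slope estimate included the barrel's side, so I'll recheck on the grey disc alone.

Run:
```python
from h import *
p,d=manip.read_camera("top")
c=manip.calibration("top"); f=200/np.tan(np.radians(c["fovy"]/2))
V,U=np.mgrid[:400,:640]; x=(U-c["cx"])/f; y=(V-c["cy"])/f; k=1+c["k1"]*(x*x+y*y); x/=k;y/=k
W=(np.stack([x*d,y*d,d],-1)-np.array(c["t"]))@np.array(c["R"])
for u,v in((204.7,150),(331,154.4)):
    m=(np.hypot(U-u,V-v)<6.5)&(d>0); X=W[m]; A=np.c_[X[:,:2],np.ones(len(X))]
    print(len(X),X.mean(0).round(4),np.degrees(np.linalg.lstsq(A,X[:,2],rcond=None)[0][:2]).round(2))
```

```text
132 [0.5478 0.2682 0.0935] [ 1.56 -1.59]
132 [ 0.4405 -0.0007  0.5707] [   1.09 -130.16]
```

```bash
python3 -c "
from rig import manip
print(manip.close_job())"
```

```text
the job is handed in; nothing more can be done
None
```

The speaker is seated upright in the medium cradle and released: its top measured 93.5 mm above the desk (93 mm expected) with about 2° of apparent tilt, and the job was handed in at about 15.6 s.

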